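# Check the width of the tall label roll on the bench roll gauge

### The arm

A 6-joint arm with a two-finger parallel gripper is mounted at the origin on a cart in front of the work surface, level with it; the furniture and walls round the work are solid. World frame = base frame: x ahead of the robot, y to its left, z up, the work surface at z = 0. Lengths are in mm, angles in degrees, forces in N, time in s.
With the tool pointing down it reaches from about 300 to 850 mm from the base axis. Payload 4.2 kg.
Tool frame: the origin (TCP) lies at the very end of the fingers, on their centre line; the grasp point (between the pads) lies 19 mm behind it (env.tcp_to_grasp is the distance from the TCP to the grasp point, in mm); z points along the fingers, y is the line along which they close (so a half turn about z gives the same grasp; the last joint's range is limited). The gripper opens to 91 mm and grips with 3 to 60 N. Pads are 32 mm wide; open, the fingers measure 118 mm over their backs; the gripper's body (76 mm by 178 mm) begins 60 mm behind the grasp point.
Start: joints at [68.182, 18.312, 89.639, -0, 72.044, -1.146], TCP at [202.991, 537.994, 213.976] pointing down, gripper open.
Joint ranges: [-177.97, 177.97], [-48.28, 115.42], [12.27, 149.76], [-77.06, 257.06], [2.81, 150.46], [-146.56, 146.56]. Speed limits (degrees/s): [147.25, 147.25, 180, 180, 180, 180].

### API

Orientations are given as [roll, pitch, yaw] about the fixed x, y, z axes, in that order (R = Rz(yaw) Ry(pitch) Rx(roll)).
In Python, from workcell import env gives the robot as it stands.
- The arm moves only by the tool move_arm, never from a script. Its argument "plan" is a list of rows, each a list of 3 entries, a list of its own where there are three numbers: the shift along the world's x, y, z in cm, then the turn about the world's z in degrees, then the closure, from 0 (fully open) to 1 (shut). In form: [[[x, y, z], turn, claw], ...]. A call has 1 to 5 rows; each row shifts and turns the commanded pose from where the row before left it; what a row does not reach is not made up. A row lasts 1/10 s, in which the tool goes at most 50 mm and 8.59 degrees, less where a joint would pass 70% of its speed; a pose out of reach is approached as far as the arm can. A call is refused whole if a number of a shift passes 5 or a number of a turn 8.59, either way. A call with a gripper value outside its range is refused whole. The fingers move at their own pace and stop on an object; "squeeze" is the grip in N (left out, the last holds). Time passes only in rows, so rows that do not move let the fingers close. It gives the time, the measured TCP pose, the force, the opening and the grip force at its end, in the units of the state.
- env.state(): the state, without advancing time (a new reading comes with each control period).
- env.grab_frame(name): name is "side" or "top" or "wrist"; returns a dict with "frame" (480x640x3 uint8, red, green, blue), "z_map" (480x640 float32, mm along the optical axis (not along the pixel's ray), 0 where there is no reading), "fovy" (degrees; the focal length in pixels is half the picture's height over the tangent of half this angle, whatever the lens; pixels are square), "cx", "cy" (the principal point, pixels), "position" and "orientation" of the camera in the world. Camera axes: x right, y down, z forward; pixel columns grow to the right and rows downward; lengths in mm; the calibration is good to about 2 mm. A picture is of the moment at which its call begins.
- env.job_done(): hands the job in; it is judged then, once.
Trained networks look in a picture, given as the dict that the camera call returned (one of the last four; its "shot" number tells which), for a name from the list of things; names that differ only in an ending like _2 or _b are one class to them, and where a whole thing is asked for, a point or a joint stands for the part that bears it (a point fixed in the world has none). Each returns a list of dicts, best first, with "score" (0 to 1); they miss things now and then, are a little off and sometimes report something else, mostly with a low value. They report only what shows in the picture. A call takes as long as a camera call. They do not tell look-alikes from the thing itself.
- env.search_frame(picture, label): "point" ([column, row] in pixels, amid what is visible of it).
- env.landmark_of(picture, label): "point" ([column, row] in pixels: a listed point, or the origin of a listed thing).
The state is a dict: "time_s": time; "qpos": joint angles; "qvel": joint speeds; "effort": joint torques, N m; "ee_pos": TCP position; "ee_rot": TCP orientation; "force": force on the tool from outside, world axes, zero at the start; "torque": the same for the moment, N m; "gripper_width": finger opening in mm; "gripper_force": force on a finger pad.
Only numpy, scipy, OpenCV 4.12 (cv2) and the standard library are available. Lean on these libraries where they do the work, as an engineer would, in place of code of your own. Each camera call takes 0.05 s, during which the arm holds its last target. There are 200 camera calls.

### The job

Check the taller of the two paper label rolls on the bench gauge: set it fully down over the spindle of the gauge's carriage, slide the carriage home under the sprung foot, then gently press the foot's black cap down until the foot meets the roll and keep it lightly pressed against the roll for a second or two. Then let the foot rise and draw the carriage fully back out to its stop with the roll still seated on the spindle, and let go. Leave the short roll, the label gun and the small tin where they are.

Things in the scene. Friction and masses are not known exactly. Their poses are not given: they have to be found in the camera images.
- gauge: Fixed grey gauge, base 100 x 280 mm; origin: centre of underside, z up. Carriage slides along its y (+y = home). Foot axis at x 0, y +90 mm. Column x +55..79, y +58..122, z to 138 mm; head x -9..+77, y +70..110, z 118..138 mm; on it round the foot axis a guide sleeve, 26 mm diameter, to z 163 mm. Base and rails lie below z 30 mm.
- carriage (a joint): Carriage position, m: 0 fully out (at its stop), 0.130 fully home with the spindle under the foot. About 2 N of friction; stays where left. The carriage is a steel plate 72 mm wide, top 28 mm above the table, from 125 mm on the -y side of the spindle axis to 40 mm on the +y side.
- spindle (a point): Upright steel spindle on the carriage, 20 mm diameter, 28 mm high, coned over the last 6 mm; this point lies on its axis at the carriage's top surface (28 mm above the table), z up. It moves with the carriage.
- handle (a point): Middle of the top edge of the carriage's handle: an upright steel plate 44 mm wide (across the slide), 8 mm thick (along it), up to 70 mm above the table and 42 mm above the carriage plate, 115 mm from the spindle axis on the -y side. It can be pushed on its outer face, hooked behind its inner face, or pinched.
- foot_slide (a joint): How far the sprung foot is pressed down, m: 0 = up, end stop 0.045. Its underside is 75 mm above the carriage's top at 0, so part height = 0.075 - value: 0.025 on the tall roll, 0.040 on the short one. A spring (120 N/m, 2.4 N preload) lifts it: about 5 N on the cap just holds it at 0.025, more presses it on the roll; it returns to 0 when let go.
- foot_disc (a point): Flat round steel foot disc, 48 mm diameter, 8 mm thick, under the head of the gauge; this point is the centre of its underside, 103 mm above the table when up.
- cap_top (a point): Centre of the top of the foot's round black press cap, 44 mm diameter, 12 mm thick, 202 mm above the table when up; it moves down with the foot and is pressed from above.
- tall_roll: The taller paper roll with a cardboard core, loose, upright: 58 mm outside diameter, 50 mm high, through-hole 29 mm diameter, 0.1 to 0.2 kg; origin at the centre of its underside, z up along the hole.
- short_roll: The shorter paper roll, same look and diameters, 35 mm high; origin at the centre of its underside. To be left alone.
- label_gun: Dark grey label gun lying on its side on the right, 179 x 93 x 46 mm; origin at the centre of its underside. Bystander.
- small_tin_a: Small round open metal tin, 77 mm diameter, 26 mm high, at the left; origin at the centre of its underside. Bystander.
Mind the look-alikes: they are no part of the job. Leave any blue or yellow look-alike of the tall_roll alone.

How it is judged (in metres and radians):
On the way, in this order (a step that is already met when the one before it is completed fails the run):
1. the tall roll is seated fully down on the spindle (horizontal distance between tall_roll and spindle below 0.007 m and z of tall_roll in the frame of spindle below 0.003 m and angle between tall_roll's own z axis and vertical below 0.06 rad), for 0.2 s.
2. the carriage is home under the foot with the tall roll seated on it (value of joint carriage above 0.125 m and horizontal distance between tall_roll and spindle below 0.007 m and z of tall_roll in the frame of spindle below 0.003 m), for 0.2 s.
3. the foot is pressed down onto the tall roll (the slide reads 0.025 within 1.5 mm, bearing on it with over 0.5 N) and kept there 0.8 s, carriage home (value of joint carriage above 0.125 m and contact force between foot_slide and tall_roll above 0.5 N and value of joint foot_slide between 0.0235 and 0.0265 m and z of tall_roll in the frame of spindle below 0.003 m), for 0.8 s.
At the end, for the whole second after the job is handed in: The foot is up again (within 3 mm), the carriage is out within 10 mm of its outer stop and still, and the tall roll is at rest, upright and fully down on the spindle (centre within 7 mm, underside within 3 mm of the carriage's top) (all of step 1 and value of joint foot_slide below 0.003 m and value of joint carriage below 0.01 m and velocity of joint carriage below 0.01 m/s and linear speed of tall_roll below 0.02 m/s); the robot touches nothing.
It fails at once if the foot is pressed on the roll with more than 35 N (contact force between foot_slide and tall_roll above 35 N).
It fails at once if the short roll is moved more than 25 mm (distance of short_roll from where it was at the start of the episode above 0.025 m).
It fails at once if the label gun is moved more than 25 mm (distance of label_gun from where it was at the start of the episode above 0.025 m).
It fails at once if the small tin is moved more than 25 mm (distance of small_tin_a from where it was at the start of the episode above 0.025 m).
It also fails if it takes over 72 s, if anything falls off the work surface, if the arm or the gripper's body presses on something with over 40 N, if the wrist force passes 120 N, or if a joint passes its speed limit or range.

## Working session

There is one attempt and no reset: what is moved stays moved. The work goes in short steps, Python scripts to look and compute and a tool call to move; the robot and the scene stay as the last step left them, time stands still between calls to the robot, and variables do not carry over. Pictures are saved under pics/ and viewed, at most 10 in all, crops included, and the job is handed in when it is done.

Besides the shell and the picture viewer there is one more tool, called after "Request:" as name(argument=value, ...), one argument or row to a line, values as JSON. move_arm: Moves the arm, as the interface text tells. Its arguments: {"type":"object","properties":{"plan":{"type":"array","items":{"type":"array"}},"squeeze":{"type":"number"}},"required":["plan"]}

```bash
ls; mkdir -p pics; cat > h.py <<'E'
import numpy as np, cv2
from scipy.spatial.transform import Rotation as R
from workcell import env
def cam(p):
    o=np.array(p["orientation"],float)
    M=o if o.shape==(3,3) else R.from_euler('xyz',o,degrees=True).as_matrix()
    return M,np.array(p["position"],float),240/np.tan(np.radians(p["fovy"])/2)
def ray(p,uv):
    M,t,f=cam(p); return M@np.array([(uv[0]-p["cx"])/f,(uv[1]-p["cy"])/f,1]),t
def atz(p,uv,z):
    d,t=ray(p,uv); return t+d*(z-t[2])/d[2]
def cloud(p):
    M,t,f=cam(p); Z=p["z_map"]; v,u=np.mgrid[:480,:640]
    P=np.stack([(u-p["cx"])/f*Z,(v-p["cy"])/f*Z,Z],-1)@M.T+t
    P[Z<=0]=np.nan; return P
def save(p,n): cv2.imwrite(f"pics/{n}.png",p["frame"][:,:,::-1])
E
python3 - <<'E'
from h import *
for c in ["top","side"]:
    p=env.grab_frame(c); save(p,c+"0"); print(c,p["position"],p["orientation"],p["fovy"])
    P=cloud(p)
    for n,z in [("gauge",0),("spindle",28),("handle",70),("cap_top",202),("foot_disc",103),("tall_roll",0),("short_roll",0),("label_gun",0),("small_tin_a",0)]:
        for r in env.landmark_of(p,n)[:4]:
            u,v=r["point"]; q=P[int(np.clip(v,0,479)),int(np.clip(u,0,639))]
            print(n,round(r["score"],2),np.round(r["point"]),"atz",atz(p,r["point"],z).round(0),"depth",q.round(0))
print(env.state())
E
```

```text
pics
top [ 395.27754203  -76.75029499 1306.60272673] [-173.55194162    0.36710364  -91.09725197] 53.05697709446205
gauge 0.83 [264. 246.] atz [520.  84.   0.] depth [520.  82.  22.]
spindle 0.64 [279. 245.] atz [518.  42.  28.] depth [516.  41.  56.]
handle 0.77 [323. 244.] atz [514. -75.  70.] depth [519. -74.  26.]
handle 0.41 [410. 268.] atz [ 447. -297.   70.] depth [ 451. -308.   -2.]
cap_top 0.84 [215. 240.] atz [516. 174. 202.] depth [518. 175. 206.]
foot_disc 0.89 [223. 240.] atz [526. 177. 103.] depth [516. 157. 204.]
tall_roll 0.89 [199. 212.] atz [618. 264.   0.] depth [620. 264.  -3.]
tall_roll 0.89 [270. 288.] atz [404.  71.   0.] depth [405.  72.   1.]
tall_roll 0.87 [205. 292.] atz [398. 246.   0.] depth [400. 235.  52.]
tall_roll 0.73 [176. 260.] atz [487. 325.   0.] depth [488. 326.  -2.]
short_roll 0.53 [411. 266.] atz [ 457. -314.    0.] depth [ 457. -313.    3.]
label_gun 0.93 [478. 280.] atz [ 415. -493.    0.] depth [ 415. -477.   41.]
small_tin_a 0.82 [166. 217.] atz [605. 355.   0.] depth [607. 356.   4.]
small_tin_a 0.44 [479. 280.] atz [ 416. -496.    0.] de
[... 820 characters left out ...]
.   0.] depth [587. 368.   1.]
{'time_s': 1.0, 'qpos': array([ 6.81824730e+01,  1.83089587e+01,  8.96389851e+01, -1.75932971e-03,
        7.20438340e+01, -1.14659622e+00]), 'qvel': array([ 0.04877515,  0.01028573, -0.00173516, -0.01632582, -0.03818149,
        0.02637543]), 'effort': array([-4.35439297e-04, -4.12356448e+01, -2.32231110e+01,  7.28927739e-02,
        3.78194998e-02,  1.02845527e-05]), 'ee_pos': array([202.99501714, 537.99039086, 214.00554006]), 'ee_rot': array([1.79991813e+02, 1.83791047e-03, 1.59329611e+02]), 'force': array([0.59466389, 0.19476691, 0.76216268]), 'torque': array([-0.03054986,  0.0561916 ,  0.01205656]), 'gripper_force': 0.0, 'gripper_width': 91.13146834254391}
```

```bash
python3 - <<'E'
import cv2
a=cv2.imread("pics/top0.png")[160:360,130:430]
cv2.imwrite("pics/top0c.png",cv2.resize(a,(780,520),interpolation=cv2.INTER_CUBIC))
E
```

```text
(no output)
```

View pics/top0c.png

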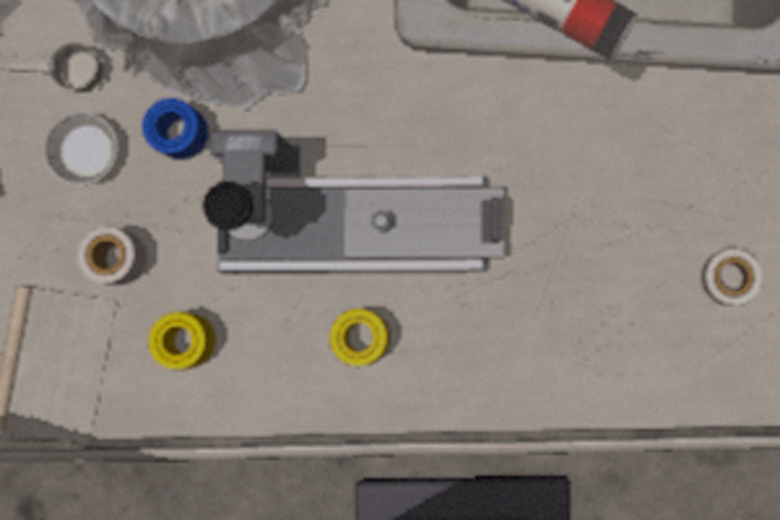

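View pics/side0.png

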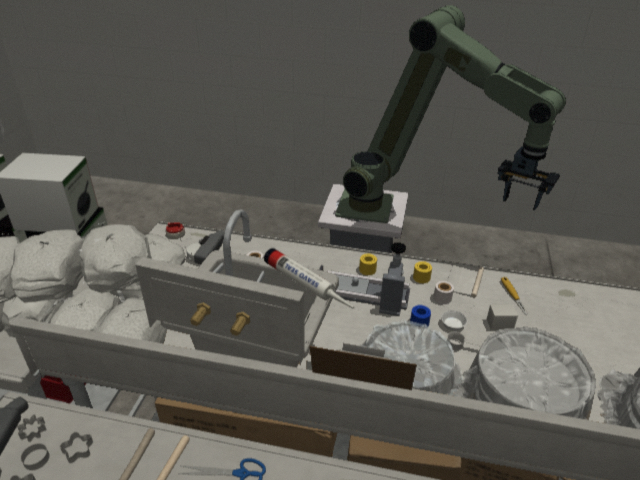

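The crop shows two white rolls: one left at about (487,325) mm and one right at about (457,-314) mm. The others are yellow or blue look-alikes. The gauge's slide runs nearly along world y, and the handle is on the right at crop (492,220). Next I'll measure roll heights, spindle, handle and cap from depth.

```bash
python3 - <<'E'
from h import *
p=env.grab_frame("top"); P=cloud(p); F=p["frame"].astype(int)
X,Y,Z=P[...,0],P[...,1],P[...,2]
def circ(n,m,):
    q=P[m]; v,u=np.nonzero(m)
    c,r=cv2.minEnclosingCircle(q[:,:2].astype(np.float32))
    print(n,len(q),"mec",np.round(c,1),round(r,1),"z",np.percentile(q[:,2],[10,50,90]).round(1),"mean",q.mean(0).round(1))
def near(x,y,r): return np.hypot(X-x,Y-y)<r
for n,x,y in [("L",487,320),("R",457,-314)]:
    circ(n,near(x,y,50)&(Z>20)); q=Z[near(x,y,50)&(Z>20)]; print(np.percentile(q,[50,80,95]))
    t=np.percentile(q,60); circ(n+"top",near(x,y,50)&(Z>t-6)&(Z<t+8))
circ("tableL",near(440,330,15))
circ("cap",near(517,175,40)&(Z>190))
circ("plate",near(517,-20,15))
circ("spindle",near(517,42,25)&(Z>42))
circ("handle",near(517,-74,40)&(Z>50))
# rails edges
m=(X>440)&(X<600)&(Y>-90)&(Y<30)&(Z>12)&(Z<45)
v,u=np.nonzero(m); 
r=cv2.minAreaRect(P[m][:,:2].astype(np.float32)); print("base rect",r)
E
```

```text
L 383 mec [487.1 323.6] 29.8 z [30.8 48.7 52.5] mean [487.  321.2  45.6]
[48.66400402 51.29315218 53.40530368]
Ltop 292 mec [487.3 324.1] 29.4 z [45.9 49.6 52.8] mean [487.4 323.3  49.6]
R 308 mec [ 454.2 -311. ] 29.2 z [29.6 33.7 37.1] mean [ 454.  -310.3   33.3]
[33.67910891 35.79028682 37.92355153]
Rtop 283 mec [ 454.5 -311.3] 29.0 z [30.7 33.9 37.2] mean [ 453.9 -311.2   33.9]
tableL 98 mec [440.2 330. ] 14.8 z [-2.7  1.   4.1] mean [439.6 329.8   0.7]
cap 285 mec [518.4 167.8] 21.9 z [199.2 203.2 206.5] mean [518.1 166.8 203. ]
plate 96 mec [517.1 -20. ] 14.5 z [24.8 28.  31.3] mean [517.  -19.9  27.9]
spindle 46 mec [516.8  45.3] 9.7 z [48.9 53.1 56.9] mean [516.   44.6  52.9]
handle 51 mec [514.9 -68.4] 21.2 z [66.4 69.5 72.8] mean [514.8 -68.5  69.4]
base rect ((515.2006225585938, -24.83803939819336), (97.68045043945312, 109.41813659667969), 0.1404285579919815)
```

The left white roll is the tall one (top about 50 mm, at 487,324). Moving above it.

Request:
move_arm(
  plan=[
    [[2.84,-2.14,0],-6.93,0],
    [[2.84,-2.14,0],-6.93,0],
    [[2.84,-2.14,0],-6.93,0],
    [[2.84,-2.14,0],-6.93,0],
    [[2.84,-2.14,0],-6.93,0],
  ],
)

```text
time_s: 1.55
ee_pos: [346.0, 430.1, 214.1]
ee_rot: [180.0, -0.0, 124.4]
force: [0.1, -0.2, -0.2]
gripper_width: 91.3
gripper_force: 0.0
```

Request:
move_arm(
  plan=[
    [[2.84,-2.14,0],-6.93,0],
    [[2.84,-2.14,0],-6.93,0],
    [[2.84,-2.14,0],-6.93,0],
    [[2.84,-2.14,0],-6.93,0],
    [[2.84,-2.14,0],-6.93,0],
  ],
)

```text
time_s: 2.05
ee_pos: [488.1, 323.0, 214.1]
ee_rot: [180.0, -0.0, 89.7]
force: [-0.2, -0.4, 0.2]
gripper_width: 91.3
gripper_force: 0.0
```

Request:
move_arm(
  plan=[
    [[0,0,-2],0,0],
    [[0,0,-2],0,0],
    [[0,0,-2],0,0],
    [[0,0,0],0,0],
    [[0,0,0],0,0],
  ],
)

```text
time_s: 2.55
ee_pos: [487.1, 324.1, 154.2]
ee_rot: [180.0, 0.0, 90.0]
force: [0.3, 0.2, 1.0]
gripper_width: 91.4
gripper_force: 0.0
```

```bash
python3 - <<'E'
from h import *
s=env.state(); print(s["ee_pos"],s["ee_rot"],s["qpos"].round(0))
p=env.grab_frame("wrist"); save(p,"w1"); P=cloud(p); print(p["position"],p["orientation"])
m=(P[...,2]>42)&(P[...,2]<60)&(np.hypot(P[...,0]-487,P[...,1]-324)<45)
c,r=cv2.minEnclosingCircle(P[m][:,:2].astype(np.float32)); print(c,r,P[m].mean(0))
E
```

```text
[487.13545289 324.11048801 154.23894097] [1.79996045e+02 1.04420040e-03 9.00299617e+01] [33. 22. 94. -0. 65. 32.]
[486.23944537 406.98463952 325.35896457] [ 1.62968368e+02 -7.14848022e-03  2.68853535e-02]
(490.0499572753906, 324.7892150878906) 28.849578857421875 [490.09263506 326.08372732  49.81069154]
```

View pics/w1.png

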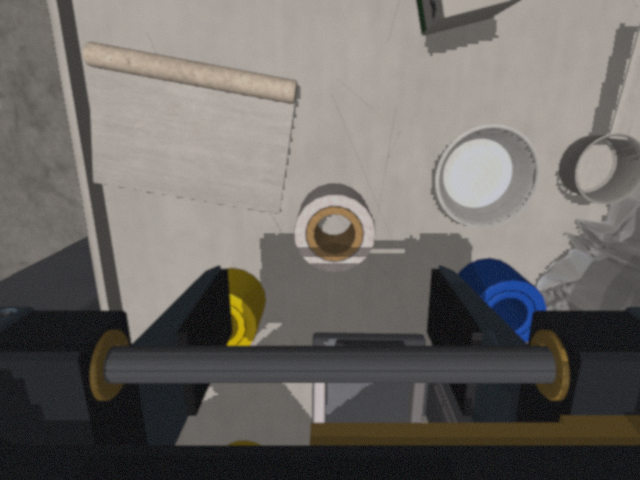

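The wrist view shows the white roll, with its brown core, centred at about (335,233) px between the fingers. The yellow and blue rolls stay outside them. Descending and gripping gently.

Request:
move_arm(
  plan=[
    [[0.2,0.05,-4],0,0],
    [[0,0,-4],0,0],
    [[0,0,-4],0,0],
    [[0,0,-2.2],0,0],
    [[0,0,0],0,0],
  ],
  squeeze=12,
)

```text
time_s: 3.1
ee_pos: [487.7, 323.8, 10.0]
ee_rot: [-179.8, 0.1, 90.0]
force: [-0.1, -0.2, 0.0]
gripper_width: 91.3
gripper_force: 0.0
```

Request:
move_arm(
  plan=[
    [[0,0,0],0,1],
    [[0,0,0],0,1],
    [[0,0,0],0,1],
    [[0,0,0],0,1],
    [[0,0,0],0,1],
  ],
)

```text
time_s: 3.6
ee_pos: [489.9, 325.0, 13.2]
ee_rot: [179.9, -0.1, 90.0]
force: [-0.1, -0.3, 3.8]
gripper_width: 59.0
gripper_force: 12.0
```

Request:
move_arm(
  plan=[
    [[0,0,0],0,1],
    [[0,0,0],0,1],
    [[0,0,0],0,1],
    [[0,0,0],0,1],
    [[0,0,0],0,1],
  ],
)

```text
time_s: 4.1
ee_pos: [489.9, 325.0, 13.2]
ee_rot: [179.9, -0.1, 90.0]
force: [0.6, -0.9, 6.9]
gripper_width: 58.9
gripper_force: 12.0
```

Request:
move_arm(
  plan=[
    [[0,0,2],0,1],
    [[0,0,4.5],0,1],
    [[0,0,5],0,1],
    [[0,0,5],0,1],
    [[0,0,5],0,1],
  ],
)

```text
time_s: 4.6
ee_pos: [488.2, 324.0, 228.4]
ee_rot: [-179.9, 0.0, 90.0]
force: [-0.2, 0.7, -1.3]
gripper_width: 58.4
gripper_force: 12.0
```

Request:
move_arm(
  plan=[
    [[0,0,5],0,1],
    [[0,0,0],0,1],
    [[0.3,-2,0],0,1],
    [[0.4,-4,0],0,1],
    [[0.5,-4,0],0,1],
  ],
)

```text
time_s: 5.1
ee_pos: [500.1, 223.5, 275.4]
ee_rot: [-179.9, 0.1, 90.1]
force: [0.7, -0.7, -1.2]
gripper_width: 58.6
gripper_force: 12.0
```

Request:
move_arm(
  plan=[
    [[0.5,-4,0],0,1],
    [[0.5,-4,0],0,1],
    [[0.5,-4,0],0,1],
    [[0,-4,0],0,1],
    [[0,-2,0],0,1],
  ],
)

```text
time_s: 5.6
ee_pos: [515.0, 41.6, 275.6]
ee_rot: [-179.8, 0.1, 89.9]
force: [0.3, 1.1, -0.8]
gripper_width: 58.8
gripper_force: 12.0
```

Request:
move_arm(
  plan=[
    [[0,0,-4],0,1],
    [[0,0,-4],0,1],
    [[0,0,-4],0,1],
    [[0,0,-2],0,1],
    [[0,0,0],0,1],
  ],
)

```text
time_s: 6.1
ee_pos: [512.5, 44.2, 132.9]
ee_rot: [-179.4, 0.0, 90.0]
force: [-0.7, 0.2, -0.9]
gripper_width: 58.9
gripper_force: 12.0
```

```bash
python3 - <<'E'
from h import *
s=env.state(); print(s["ee_pos"],s["ee_rot"],s["force"],s["gripper_width"])
p=env.grab_frame("wrist"); save(p,"w2"); P=cloud(p)
for n,z in [("spindle",28),("tall_roll",s["ee_pos"][2]-13),("handle",70)]:
    for r in env.landmark_of(p,n)[:2]: print(n,r,atz(p,r["point"],z).round(1))
m=(P[...,2]>s["ee_pos"][2]+30)&(P[...,2]<s["ee_pos"][2]+50)&(np.hypot(P[...,0]-s["ee_pos"][0],P[...,1]-s["ee_pos"][1])<35)
if m.any(): print(P[m].mean(0),cv2.minEnclosingCircle(P[m][:,:2].astype(np.float32)))
E
```

```text
[512.46895597  44.22888985 132.85207421] [-1.79436760e+02  3.24359587e-02  9.00193322e+01] [-0.68008669  0.22344028 -0.85312998] 58.87875785951075
spindle {'point': [338.3, 229.2], 'score': 0.95} [517.1  48.   28. ]
tall_roll {'point': [329.0, 287.2], 'score': 0.98} [511.5  44.7 119.9]
tall_roll {'point': [182.6, 189.3], 'score': 0.81} [444.3  93.2 119.9]
handle {'point': [335.1, 410.4], 'score': 0.93} [515.2 -70.4  70. ]
handle {'point': [339.0, 229.9], 'score': 0.3} [517.   59.6  70. ]
[512.3134958   51.81786555 169.89890975] ((512.4601440429688, 44.90960693359375), 34.67778778076172)
```

View pics/w2.png

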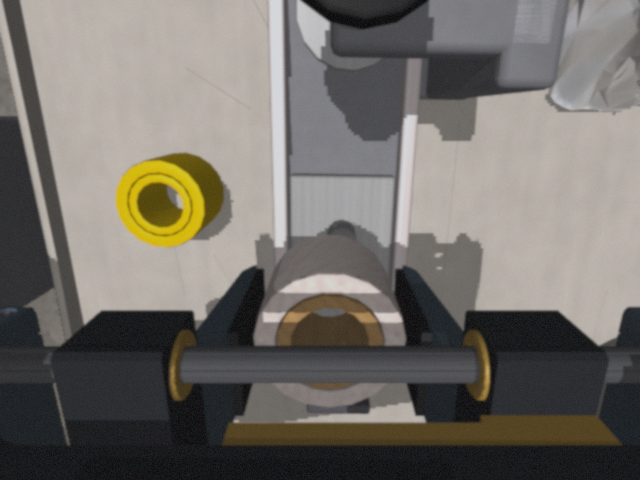

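Wrist view: the held roll is around (329,340) px, and the spindle tip peeks out above it at (340,228). Refining the spindle position relative to the roll.

```bash
python3 - <<'E'
from h import *
s=env.state(); print(s["ee_pos"],s["ee_rot"])
p=env.grab_frame("wrist"); P=cloud(p); X,Y,Z=P[...,0],P[...,1],P[...,2]
for y in (65,75,90,110):
    m=(abs(Y-y)<4)&(X>440)&(X<590)
    for lo,hi,n in ((14,60,"all"),):
        q=P[m&(Z>lo)&(Z<hi)]; print(y,n,len(q),q[:,0].min().round(1),q[:,0].max().round(1),((q[:,0].min()+q[:,0].max())/2).round(1))
m=(Y>30)&(Y<75)&(abs(X-517)<14)&(Z>40)&(Z<62); print(m.sum(),P[m].mean(0),P[m].min(0),P[m].max(0))
# plate front edge (spindle+40)
col=P[:,340]; print([(i,col[i].round(0).tolist()) for i in range(150,240,6)])
p=env.grab_frame("side")
for n,z in [("spindle",28),("tall_roll",s["ee_pos"][2]-13)]:
    for r in env.landmark_of(p,n)[:2]: print(n,r,atz(p,r["point"],z).round(1))
E
```

```text
[517.0179621   44.61251861 138.28408242] [ 1.79839975e+02 -1.22774502e-02  9.00309557e+01]
65 all 1471 471.1 567.0 519.1
75 all 1547 471.4 567.2 519.3
90 all 485 471.7 567.6 519.6
110 all 429 471.9 568.1 520.0
288 [519.01097277  53.2335039   49.94130342] [509.52942122  47.286932    40.1479289 ] [528.52737804  56.2570309   56.50918673]
[(150, [524.0, 101.0, 12.0]), (156, [524.0, 97.0, 12.0]), (162, [524.0, 93.0, 13.0]), (168, [524.0, 89.0, 12.0]), (174, [524.0, 86.0, 22.0]), (180, [524.0, 83.0, 29.0]), (186, [524.0, 78.0, 28.0]), (192, [524.0, 74.0, 28.0]), (198, [524.0, 70.0, 29.0]), (204, [524.0, 66.0, 29.0]), (210, [524.0, 61.0, 28.0]), (216, [524.0, 57.0, 28.0]), (222, [524.0, 54.0, 36.0]), (228, [524.0, 55.0, 52.0]), (234, [524.0, 51.0, 54.0])]
spindle {'point': [356.6, 283.1], 'score': 0.73} [510.2  51.2  28. ]
tall_roll {'point': [366.8, 270.5], 'score': 0.82} [560.3  85.8 125.3]
tall_roll {'point': [424.4, 277.5], 'score': 0.8} [554.3 258.8 125.3]
```

Request:
move_arm(
  plan=[
    [[0.2,0.17,-2],0,1],
    [[0,0,-3],0,1],
    [[0,0,-1.4],0,1],
    [[0,0,0],0,1],
    [[0,0,0],0,1],
  ],
)

```text
time_s: 7.0
ee_pos: [518.6, 46.3, 73.7]
ee_rot: [179.9, -0.0, 90.0]
force: [-0.8, -0.0, -2.2]
gripper_width: 58.6
gripper_force: 12.0
```

Request:
move_arm(
  plan=[
    [[0,0,0],0,1],
    [[0,0,-0.5],0,1],
    [[0,0,-0.5],0,1],
    [[0,0,-0.3],0,1],
    [[0,0,0],0,1],
  ],
)

```text
time_s: 7.5
ee_pos: [517.5, 46.2, 59.4]
ee_rot: [-179.9, 0.0, 90.0]
force: [0.8, 0.0, -1.4]
gripper_width: 58.9
gripper_force: 12.0
```

The roll bottom is below the spindle tip with no contact force. Continuing down.

Request:
move_arm(
  plan=[
    [[0,0,-0.5],0,1],
    [[0,0,-0.5],0,1],
    [[0,0,-0.4],0,1],
    [[0,0,0],0,1],
    [[0,0,0],0,1],
  ],
)

```text
time_s: 8.0
ee_pos: [517.9, 46.2, 45.8]
ee_rot: [-180.0, 0.0, 90.0]
force: [0.4, -0.5, -1.0]
gripper_width: 58.7
gripper_force: 12.0
```

Request:
move_arm(
  plan=[
    [[0,0,0],0,1],
    [[0,0,-0.1],0,1],
    [[0,0,-0.1],0,1],
    [[0,0,0],0,1],
    [[0,0,0],0,1],
  ],
)

```text
time_s: 8.5
ee_pos: [517.9, 46.2, 44.0]
ee_rot: [180.0, -0.0, 90.0]
force: [-0.2, -0.4, -1.2]
gripper_width: 58.7
gripper_force: 12.0
```

Request:
move_arm(
  plan=[
    [[0,0,-0.1],0,1],
    [[0,0,-0.1],0,1],
    [[0,0,-0.1],0,1],
    [[0,0,0],0,1],
    [[0,0,0],0,1],
  ],
)

```text
time_s: 9.0
ee_pos: [518.0, 46.2, 41.3]
ee_rot: [180.0, 0.0, 90.0]
force: [-0.8, -1.0, 3.4]
gripper_width: 59.1
gripper_force: 12.0
```

Request:
move_arm(
  plan=[
    [[0,0,0],0,0],
    [[0,0,0],0,0],
    [[0,0,0],0,0],
    [[0,0,0],0,0],
    [[0,0,0],0,0],
  ],
)

```text
time_s: 9.5
ee_pos: [518.0, 46.2, 40.9]
ee_rot: [180.0, 0.0, 90.0]
force: [-0.0, -0.6, 0.3]
gripper_width: 90.5
gripper_force: 0.0
```

Request:
move_arm(
  plan=[
    [[0,0,1.5],0,0],
    [[0,0,4],0,0],
    [[0,0,4],0,0],
    [[0,-4,2],0,0],
    [[0,-4,0],0,0],
  ],
)

```text
time_s: 10.0
ee_pos: [520.4, -34.2, 159.7]
ee_rot: [179.5, 0.0, 90.2]
force: [1.3, -1.6, -0.7]
gripper_width: 91.3
gripper_force: 0.0
```

```bash
python3 - <<'E'
from h import *
s=env.state(); print(s["ee_pos"],s["gripper_width"])
p=env.grab_frame("wrist"); save(p,"w3"); P=cloud(p); X,Y,Z=P[...,0],P[...,1],P[...,2]
m=(np.hypot(X-518,Y-46)<45)&(Z>66)&(Z<95)
if m.any(): print(P[m].mean(0),np.percentile(P[m][:,2],[5,50,95]),cv2.minEnclosingCircle(P[m][:,:2].astype(np.float32)))
for r in env.landmark_of(p,"handle")[:2]: print(r,atz(p,r["point"],70))
E
```

```text
[520.40391606 -34.15400848 159.68797876] 91.349346089385
[517.22488949  46.6288053   77.90984347] [76.24973657 78.10211206 79.36070022] ((517.20654296875, 45.8516731262207), 29.020587921142578)
{'point': [323.6, 289.7], 'score': 0.57} [516.54994166 -69.99988868  70.        ]
```

View pics/w3.png

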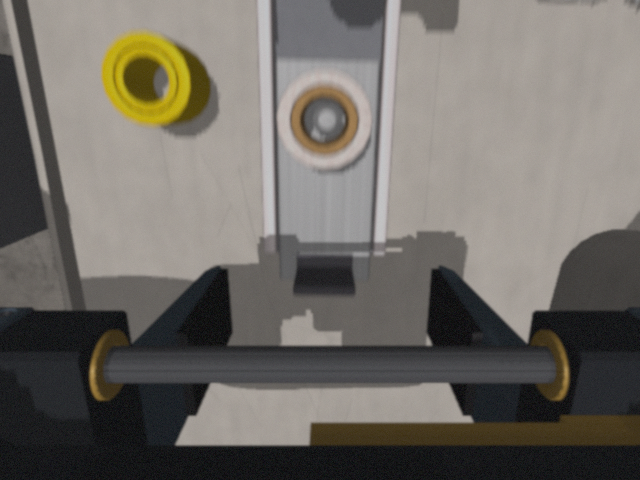

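The wrist view shows the roll concentric on the spindle at (325,120) px, top at 78 mm, so it is fully seated. The handle is at (325,272) px. I'll pinch the handle by its sides.

Request:
move_arm(
  plan=[
    [[-0.1,-3.6,0],0,0],
    [[0,0,-4],0,0],
    [[0,0,-4],0,0],
    [[0,0,-4],0,0],
    [[0,0,0],0,0],
  ],
  squeeze=15,
)

```text
time_s: 10.6
ee_pos: [514.3, -68.9, 32.2]
ee_rot: [-179.6, -0.1, 90.0]
force: [0.0, 0.1, 0.6]
gripper_width: 91.1
gripper_force: 0.0
```

Request:
move_arm(
  plan=[
    [[0,0,0],0,0],
    [[0,0,0],0,1],
    [[0,0,0],0,1],
    [[0,0,0],0,1],
    [[0,0,0],0,1],
  ],
)

```text
time_s: 11.1
ee_pos: [517.4, -69.8, 36.8]
ee_rot: [179.9, 0.0, 90.0]
force: [0.6, 0.2, -0.3]
gripper_width: 62.1
gripper_force: 0.0
```

Request:
move_arm(
  plan=[
    [[0,0,0],0,1],
    [[0,0,0],0,1],
    [[0,0,0],0,1],
    [[0,0,0],0,1],
    [[0,0,0],0,1],
  ],
)

```text
time_s: 11.6
ee_pos: [517.7, -69.8, 36.1]
ee_rot: [179.9, 0.0, 90.0]
force: [3.1, -0.3, 0.2]
gripper_width: 44.0
gripper_force: 15.0
```

Handle pinched (44 mm). Sliding home smoothly.

Request:
move_arm(
  plan=[
    [[0,0.5,0],0,1],
    [[0,1,0],0,1],
    [[0.05,1,0],0,1],
    [[0,1,0],0,1],
    [[0.05,1,0],0,1],
  ],
)

```text
time_s: 12.1
ee_pos: [518.4, -23.9, 36.1]
ee_rot: [179.9, 0.0, 90.0]
force: [4.1, -2.5, 1.1]
gripper_width: 43.9
gripper_force: 15.0
```

Request:
move_arm(
  plan=[
    [[0,1,0],0,1],
    [[0.05,1,0],0,1],
    [[0,1,0],0,1],
    [[0.05,1,0],0,1],
    [[0,1,0],0,1],
  ],
)

```text
time_s: 12.6
ee_pos: [519.2, 26.0, 36.2]
ee_rot: [180.0, 0.0, 90.0]
force: [3.5, -3.0, 0.8]
gripper_width: 44.1
gripper_force: 15.0
```

Request:
move_arm(
  plan=[
    [[0,1,0],0,1],
    [[0,0.6,0],0,1],
    [[0,0.3,0],0,1],
    [[0,0,0],0,1],
    [[0,0,0],0,1],
  ],
)

```text
time_s: 13.1
ee_pos: [519.5, 45.1, 36.1]
ee_rot: [179.9, -0.1, 90.0]
force: [5.2, 1.2, 0.8]
gripper_width: 43.9
gripper_force: 15.0
```

Request:
move_arm(
  plan=[
    [[0,0.2,0],0,1],
    [[0,0.2,0],0,1],
    [[0,0.2,0],0,1],
    [[0,0,0],0,1],
    [[0,0,0],0,1],
  ],
)

```text
time_s: 13.6
ee_pos: [519.6, 50.3, 36.2]
ee_rot: [179.9, -0.0, 90.0]
force: [4.7, -1.3, 1.4]
gripper_width: 44.0
gripper_force: 15.0
```

Request:
move_arm(
  plan=[
    [[0,0.2,0],0,1],
    [[0,0.2,0],0,1],
    [[0,0.1,0],0,1],
    [[0,0,0],0,1],
    [[0,0,0],0,1],
  ],
)

```text
time_s: 14.1
ee_pos: [519.6, 53.0, 36.2]
ee_rot: [179.9, 0.2, 90.1]
force: [5.8, -9.9, 1.7]
gripper_width: 44.0
gripper_force: 15.0
```

```bash
python3 - <<'E'
from h import *
s=env.state(); print(s["ee_pos"],s["force"])
p=env.grab_frame("wrist"); save(p,"w4"); P=cloud(p); X,Y,Z=P[...,0],P[...,1],P[...,2]
m=(np.hypot(X-520,Y-168)<45)&(Z>68)&(Z<88); print(m.sum(),P[m].mean(0),P[m].min(0),P[m].max(0))
m=(np.hypot(X-520,Y-168)<45)&(Z>190)&(Z<215); print(m.sum(),P[m].mean(0),P[m].min(0),P[m].max(0))
m=(np.hypot(X-520,Y-168)<50)&(Z>95)&(Z<114); print(m.sum(),P[m].mean(0) ,P[m].min(0),P[m].max(0))
for n,z in [("cap_top",202),("foot_disc",103),("spindle",28)]:
    for r in env.landmark_of(p,n)[:1]: print(n,r,atz(p,r["point"],z))
E
```

```text
[519.59837251  52.99348904  36.1774519 ] [ 5.80193863 -9.92951756  1.7479487 ]
4714 [514.41897752 148.48646487  78.08548275] [490.57226733 139.59630091  68.0588468 ] [543.99325118 166.45629887  81.09579988]<stdin>:5: RuntimeWarning: Mean of empty slice.
  ret = um.true_divide(
Traceback (most recent call last):
ValueError: zero-size array to reduction operation minimum which has no identity
```

Home stop reached (10 N resistance, roll front edge at y 139.6, so its centre is at about 168.6 mm, under the foot). Releasing, rising and going over the cap with closed fingers.

Request:
move_arm(
  plan=[
    [[0,-0.15,0],0,1],
    [[0,0,0],0,0.3],
    [[0,0,0],0,0.3],
    [[0,0,0],0,0.3],
    [[0,0,0],0,0.3],
  ],
)

```text
time_s: 14.65
ee_pos: [517.9, 53.9, 35.5]
ee_rot: [-179.9, 0.0, 90.0]
force: [-0.6, -0.2, -0.3]
gripper_width: 63.7
gripper_force: 0.0
```

Request:
move_arm(
  plan=[
    [[0,0,3],0,0.3],
    [[0,0,5],0,0.3],
    [[0,0,5],0,0.3],
    [[0,0,5],0,1],
    [[0,0,5],0,1],
  ],
)

```text
time_s: 15.15
ee_pos: [518.0, 53.8, 267.9]
ee_rot: [-179.9, -0.0, 90.0]
force: [1.6, -0.2, 0.0]
gripper_width: 50.3
gripper_force: 0.0
```

Request:
move_arm(
  plan=[
    [[0,3,0],0,1],
    [[0.1,4,0],0,1],
    [[0,4,0],0,1],
    [[0,0.6,0],0,1],
    [[0,0,0],0,1],
  ],
)

```text
time_s: 15.65
ee_pos: [519.3, 170.6, 265.5]
ee_rot: [-179.9, 0.0, 90.2]
force: [-0.2, 0.6, 0.0]
gripper_width: 10.7
gripper_force: 0.0
```

Request:
move_arm(
  plan=[
    [[0,0,0],0,1],
    [[0,0,0],0,1],
    [[0,0,0],0,1],
    [[0,0,0],0,1],
    [[0,0,0],0,1],
  ],
)

```text
time_s: 16.15
ee_pos: [520.0, 169.2, 266.0]
ee_rot: [180.0, 0.0, 90.0]
force: [0.4, -0.0, 0.2]
gripper_width: 0.4
gripper_force: 0.0
```

```bash
python3 - <<'E'
from h import *
s=env.state(); print(s["ee_pos"],s["force"])
p=env.grab_frame("wrist"); save(p,"w5"); P=cloud(p); X,Y,Z=P[...,0],P[...,1],P[...,2]
for lo,hi in ((190,215),(68,88)):
    m=(np.hypot(X-520,Y-168)<45)&(Z>lo)&(Z<hi)
    if m.any(): print(m.sum(),P[m].mean(0),P[m].min(0),P[m].max(0))
for n,z in [("cap_top",202)]:
    for r in env.landmark_of(p,n)[:1]: print(n,r,atz(p,r["point"],z))
E
```

```text
[520.03874359 169.18458805 266.04894428] [ 0.41104654 -0.00935716  0.24209185]
3212 [520.83878563 174.4750521  203.46414353] [498.82515745 147.45095797 191.47481388] [542.61402298 190.80448065 207.54777299]
801 [513.53557795 185.82366201  77.56962928] [490.87326187 152.51148562  68.15301051] [544.2031781  197.33179183  80.30400916]
cap_top {'point': [330.8, 256.9], 'score': 0.93} [520.2546071  167.01730053 202.        ]
```

View pics/w5.png

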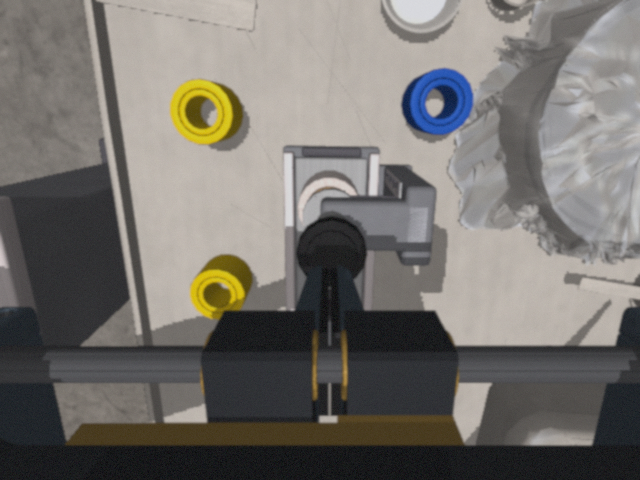

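The closed fingers are above the black cap (332,245 px), and the roll is visible under the foot. Descending onto the cap.

Request:
move_arm(
  plan=[
    [[0,0,-3],0,1],
    [[0,0,-2],0,1],
    [[0,0,-0.8],0,1],
    [[0,0,0],0,1],
    [[0,0,0],0,1],
  ],
)

```text
time_s: 16.75
ee_pos: [520.6, 169.9, 208.9]
ee_rot: [179.9, -0.0, 90.0]
force: [0.4, -0.3, 0.1]
gripper_width: 0.5
gripper_force: 0.0
```

Request:
move_arm(
  plan=[
    [[0,0,-0.5],0,1],
    [[0,0,-0.5],0,1],
    [[0,0,-0.5],0,1],
    [[0,0,-0.3],0,1],
    [[0,0,0],0,1],
  ],
)

```text
time_s: 17.25
ee_pos: [520.6, 169.9, 190.0]
ee_rot: [179.9, -0.0, 90.0]
force: [2.3, -0.2, 3.9]
gripper_width: 0.1
gripper_force: 1.7
```

Request:
move_arm(
  plan=[
    [[0,0,0],0,1],
    [[0,0,-0.3],0,1],
    [[0,0,-0.3],0,1],
    [[0,0,0],0,1],
    [[0,0,0],0,1],
  ],
)

```text
time_s: 17.75
ee_pos: [520.2, 169.7, 184.0]
ee_rot: [180.0, -0.0, 90.0]
force: [3.1, 0.8, 3.4]
gripper_width: 0.5
gripper_force: 2.1
```

Request:
move_arm(
  plan=[
    [[0,0,-0.2],0,1],
    [[0,0,-0.2],0,1],
    [[0,0,-0.1],0,1],
    [[0,0,0],0,1],
    [[0,0,0],0,1],
  ],
)

```text
time_s: 18.25
ee_pos: [520.3, 169.8, 180.3]
ee_rot: [179.9, -0.0, 90.0]
force: [1.8, -0.2, 10.3]
gripper_width: 0.2
gripper_force: 5.4
```

Request:
move_arm(
  plan=[
    [[0,0,-0.1],0,1],
    [[0,0,-0.05],0,1],
    [[0,0,-0.05],0,1],
    [[0,0,0],0,1],
    [[0,0,0],0,1],
  ],
)

```text
time_s: 18.75
ee_pos: [520.3, 169.8, 180.2]
ee_rot: [179.8, -0.0, 90.0]
force: [-1.5, 0.1, 20.3]
gripper_width: 0.2
gripper_force: 10.2
```

The foot met the roll at about 180.3 mm, and the force rose to 20 N. Backing off slightly and holding.

Request:
move_arm(
  plan=[
    [[0,0,0.05],0,1],
    [[0,0,0],0,1],
    [[0,0,0],0,1],
    [[0,0,0],0,1],
    [[0,0,0],0,1],
  ],
)

```text
time_s: 19.25
ee_pos: [520.3, 169.8, 180.2]
ee_rot: [179.9, -0.0, 90.0]
force: [-0.1, -0.2, 17.7]
gripper_width: 0.5
gripper_force: 9.0
```

Request:
move_arm(
  plan=[
    [[0,0,0],0,1],
    [[0,0,0],0,1],
    [[0,0,0],0,1],
    [[0,0,0],0,1],
    [[0,0,0],0,1],
  ],
)

```text
time_s: 19.75
ee_pos: [520.3, 169.8, 180.2]
ee_rot: [179.8, -0.0, 90.0]
force: [-1.1, -0.3, 17.9]
gripper_width: 0.5
gripper_force: 9.0
```

Request:
move_arm(
  plan=[
    [[0,0,0],0,1],
    [[0,0,0],0,1],
    [[0,0,0],0,1],
    [[0,0,0],0,1],
    [[0,0,0],0,1],
  ],
)

```text
time_s: 20.25
ee_pos: [520.3, 169.8, 180.2]
ee_rot: [179.8, -0.0, 90.0]
force: [-0.7, -0.1, 18.0]
gripper_width: 0.7
gripper_force: 9.0
```

```bash
python3 - <<'E'
from h import *
p=env.grab_frame("side"); save(p,"s2")
a=p["frame"][200:340,300:480,::-1]
cv2.imwrite("pics/s2c.png",cv2.resize(a,(720,560),interpolation=cv2.INTER_CUBIC))
E
```

```text
(no output)
```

View pics/s2c.png

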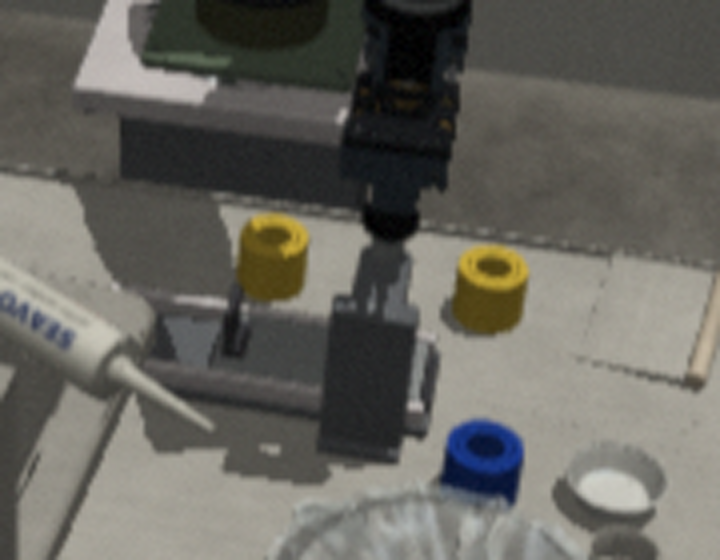

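The side view shows the fingers on the cap at (390,220) px, pressed down on the gauge. TCP travel reads only about 22 mm, so I'll check the foot's actual height from wrist depth.

```bash
python3 - <<'E'
from h import *
p=env.grab_frame("wrist"); save(p,"w6"); P=cloud(p); X,Y,Z=P[...,0],P[...,1],P[...,2]
print(env.state()["ee_pos"],p["position"])
m=(np.hypot(X-520.5,Y-168.5)<21)&(Y>172)&(Z>140)&(Z<215)
h,e=np.histogram(Z[m],np.arange(160,216,2)); print(dict(zip(e.astype(int).tolist(),h.tolist())))
m=(abs(X-545)<8)&(abs(Y-168)<15); print("head top (138)",np.percentile(Z[m],[10,50,90]))
m=(np.hypot(X-520,Y-168)<32)&(Z>60)&(Z<100)&(Y>180); print("roll/foot",m.sum(),np.percentile(Z[m],[5,25,50,75,95]) if m.any() else 0)
E
```

```text
[520.29959885 169.7813675  180.20602389] [518.97983207 252.5311414  351.39088422]
{160: 0, 162: 0, 164: 0, 166: 0, 168: 0, 170: 0, 172: 0, 174: 21, 176: 924, 178: 184, 180: 135, 182: 42, 184: 59, 186: 63, 188: 72, 190: 81, 192: 85, 194: 82, 196: 87, 198: 87, 200: 91, 202: 91, 204: 105, 206: 95, 208: 113, 210: 115, 212: 145}
head top (138) [ 78.31370543 138.49131429 177.12380752]
roll/foot 1863 [65.95138976 77.71515422 82.09057235 86.20159077 87.20027702]
```

The cap top is at about 177 mm and the disc top at 86 mm, so the foot is at 25 mm on the roll, and it has been held for over 1.5 s. Letting it rise and returning to the handle.

Request:
move_arm(
  plan=[
    [[0,0,0.5],0,1],
    [[0,0,1],0,1],
    [[0,0,1.5],0,1],
    [[0,0,3],0,1],
    [[0,0,3],0,1],
  ],
)

```text
time_s: 20.85
ee_pos: [517.6, 169.0, 266.6]
ee_rot: [-179.6, 0.1, 90.0]
force: [-0.4, 0.4, 0.2]
gripper_width: 0.6
gripper_force: 0.0
```

Request:
move_arm(
  plan=[
    [[-0.1,-3.6,0],0,0.2],
    [[0,-4,0],0,0.2],
    [[0,-4,0],0,0.2],
    [[0,0,0],0,0.2],
    [[0,0,0],0,0.2],
  ],
)

```text
time_s: 21.35
ee_pos: [517.6, 53.2, 266.5]
ee_rot: [-179.8, -0.0, 89.9]
force: [0.1, -0.6, 0.8]
gripper_width: 37.9
gripper_force: 0.0
```

Request:
move_arm(
  plan=[
    [[0,0,0],0,0.2],
    [[0,0,-4],0,0.2],
    [[0,0,-4],0,0.2],
    [[0,0,-4],0,0.2],
    [[0,0,0],0,0.2],
  ],
)

```text
time_s: 21.85
ee_pos: [514.5, 54.6, 142.4]
ee_rot: [-179.3, 0.0, 90.1]
force: [0.3, 0.2, -0.0]
gripper_width: 72.8
gripper_force: 0.0
```

Request:
move_arm(
  plan=[
    [[0,0,0],0,0.2],
    [[0,0,0],0,0.2],
    [[0,0,0],0,0.2],
    [[0,0,0],0,0.2],
    [[0,0,0],0,0.2],
  ],
)

```text
time_s: 22.35
ee_pos: [519.4, 53.7, 148.4]
ee_rot: [179.9, -0.0, 90.0]
force: [-0.0, -0.6, -0.3]
gripper_width: 72.7
gripper_force: 0.0
```

```bash
python3 - <<'E'
from h import *
p=env.grab_frame("wrist"); print(env.state()["ee_pos"])
for r in env.landmark_of(p,"handle")[:2]: print(r,atz(p,r["point"],70))
E
```

```text
[519.27148546  53.68758019 148.17948059]
{'point': [328.2, 245.0], 'score': 0.59} [518.15852613  54.51609309  70.        ]
```

Aligned with the handle. Descending, pinching and drawing it out.

Request:
move_arm(
  plan=[
    [[0,0,-4],0,0.2],
    [[0,0,-4],0,0.2],
    [[0,0,-2.5],0,0.2],
    [[0,0,-0.5],0,0.2],
    [[0,0,0],0,0.2],
  ],
)

```text
time_s: 22.95
ee_pos: [518.9, 53.6, 37.2]
ee_rot: [-179.9, 0.0, 90.0]
force: [-0.2, -0.1, 0.0]
gripper_width: 73.4
gripper_force: 0.0
```

Request:
move_arm(
  plan=[
    [[0,0,0],0,0.2],
    [[0,0,0],0,1],
    [[0,0,0],0,1],
    [[0,0,0],0,1],
    [[0,0,0],0,1],
  ],
)

```text
time_s: 23.45
ee_pos: [519.6, 53.7, 37.9]
ee_rot: [179.9, -0.0, 90.0]
force: [9.9, -0.6, -2.4]
gripper_width: 43.6
gripper_force: 8.6
```

Request:
move_arm(
  plan=[
    [[0,0,0],0,1],
    [[0,0,0],0,1],
    [[0,0,0],0,1],
    [[0,0,0],0,1],
    [[0,-0.3,0],0,1],
  ],
)

```text
time_s: 23.95
ee_pos: [519.6, 51.3, 37.9]
ee_rot: [179.9, -0.1, 90.0]
force: [1.1, 1.9, 5.1]
gripper_width: 43.9
gripper_force: 15.0
```

Request:
move_arm(
  plan=[
    [[0,-0.5,0],0,1],
    [[0,-1,0],0,1],
    [[-0.05,-1,0],0,1],
    [[0,-1,0],0,1],
    [[-0.05,-1,0],0,1],
  ],
)

```text
time_s: 24.45
ee_pos: [518.9, 5.6, 37.9]
ee_rot: [179.9, -0.0, 90.0]
force: [3.5, 2.5, 3.9]
gripper_width: 43.9
gripper_force: 15.0
```

Request:
move_arm(
  plan=[
    [[0,-1,0],0,1],
    [[-0.05,-1,0],0,1],
    [[0,-1,0],0,1],
    [[-0.05,-1,0],0,1],
    [[0,-1,0],0,1],
  ],
)

```text
time_s: 24.95
ee_pos: [518.1, -44.9, 37.9]
ee_rot: [179.9, -0.0, 90.0]
force: [4.3, 2.9, 5.0]
gripper_width: 43.8
gripper_force: 15.0
```

Request:
move_arm(
  plan=[
    [[0,-1,0],0,1],
    [[0,-1,0],0,1],
    [[0,-0.6,0],0,1],
    [[0,-0.3,0],0,1],
    [[0,0,0],0,1],
  ],
)

```text
time_s: 25.45
ee_pos: [517.7, -74.6, 37.9]
ee_rot: [179.9, 0.1, 90.0]
force: [2.7, -2.3, 6.4]
gripper_width: 44.0
gripper_force: 15.0
```

Request:
move_arm(
  plan=[
    [[0,-0.2,0],0,1],
    [[0,-0.2,0],0,1],
    [[0,-0.1,0],0,1],
    [[0,0,0],0,1],
    [[0,0,0],0,1],
  ],
)

```text
time_s: 25.95
ee_pos: [517.6, -76.3, 37.9]
ee_rot: [179.9, -0.2, 89.9]
force: [3.1, 10.5, 7.1]
gripper_width: 43.7
gripper_force: 15.0
```

Outer stop reached (10.5 N, 130 mm travelled). Relaxing, releasing and withdrawing.

Request:
move_arm(
  plan=[
    [[0,0.15,0],0,1],
    [[0,0,0],0,0],
    [[0,0,0],0,0],
    [[0,0,0],0,0],
    [[0,0,0],0,0],
  ],
)

```text
time_s: 26.45
ee_pos: [516.1, -77.1, 36.9]
ee_rot: [-179.9, -0.0, 90.0]
force: [0.1, 1.0, -1.1]
gripper_width: 72.9
gripper_force: 0.0
```

Request:
move_arm(
  plan=[
    [[0,0,2],0,0],
    [[0,0,4],0,0],
    [[0,0,4],0,0],
    [[0,0,4],0,0],
    [[0,0,0],0,0],
  ],
)

```text
time_s: 26.95
ee_pos: [520.2, -77.6, 182.9]
ee_rot: [179.4, 0.1, 90.0]
force: [-0.0, 0.3, -0.5]
gripper_width: 91.8
gripper_force: 0.0
```

Request:
move_arm(
  plan=[
    [[0,0,0],0,0],
    [[0,0,0],0,0],
    [[0,0,0],0,0],
    [[0,0,0],0,0],
    [[0,0,0],0,0],
  ],
)

```text
time_s: 27.45
ee_pos: [516.7, -76.8, 176.6]
ee_rot: [-179.9, -0.0, 90.0]
force: [0.3, -0.7, -0.2]
gripper_width: 91.0
gripper_force: 0.0
```

```bash
python3 - <<'E'
from h import *
s=env.state(); print(s["ee_pos"],s["gripper_width"],s["force"],s["time_s"])
p=env.grab_frame("wrist"); save(p,"w7"); P=cloud(p); X,Y,Z=P[...,0],P[...,1],P[...,2]
m=(np.hypot(X-518,Y-39)<45)&(Z>66)&(Z<95)
print(P[m].mean(0),np.percentile(P[m][:,2],[5,50,95]),cv2.minEnclosingCircle(P[m][:,:2].astype(np.float32)))
p=env.grab_frame("top"); P=cloud(p); X,Y,Z=P[...,0],P[...,1],P[...,2]
m=(np.hypot(X-518,Y-168)<40)&(Z>170)&(Z<220); print("cap z",np.median(Z[m]))
E
```

```text
[516.65708879 -76.75342088 176.63677112] 90.9810973216388 [ 0.31310738 -0.72614368 -0.19141758] 27.45
[517.16017997  39.48615259  77.8149785 ] [76.09458951 78.05598913 79.36237788] ((517.2883911132812, 38.56529235839844), 29.00177574157715)
cap z 203.2382701040608
```

View pics/w7.png

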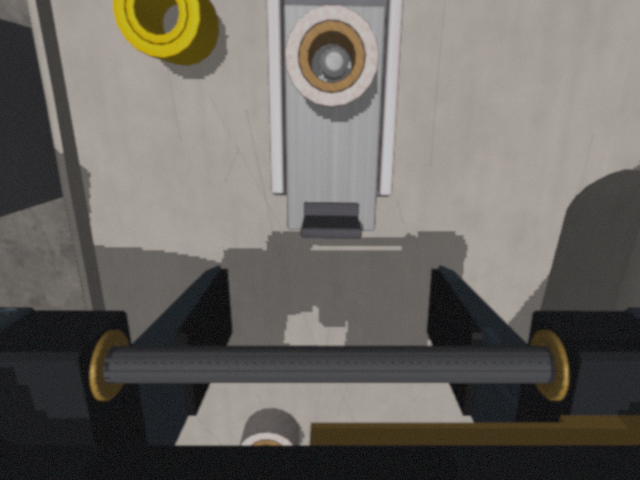

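The roll sits flat on the spindle at (332,57) px with its top at 78 mm. The carriage is fully out, the foot is up (cap 203 mm) and the gripper is clear, so I'm handing in.

```bash
python3 -c "
from workcell import env
print(env.job_done())"
```

```text
the job is handed in; nothing more can be done
None
```

I checked the tall roll on the gauge and handed the job in at about 27 s, with the roll seated on the drawn-out carriage, the foot up, and the arm clear. The hand-in call gave no verdict.

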